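White bottles to their colour-coded spill dishes

TASK

Set up the wash station: from the group of bottles at the front of the bench, take the four white ones one after another and stand each upright inside the spill dish of the same colour as its cap, flat on the floor of the dish. Set them down gently without dropping or knocking any over, and leave the two brown bottles of the group where they stand (the stock bottles along the back wall are not part of the job).

Things in the scene. Friction and masses are not known exactly. Their poses are not given: they have to be found in the camera images.
- white_green: Small white dropper bottle with a green screw cap, 30 mm in diameter, 62 mm tall; the white body (radius 15 mm) reaches up to z = 46 mm, the cap (radius 11.5 mm) from there to the top; about 30 g. Loose, stands upright, round about its z axis. Origin: centre of its underside, z up.
- white_yellow: Small white dropper bottle with a yellow screw cap, 30 mm in diameter, 60 mm tall; the white body (radius 15 mm) reaches up to z = 44 mm, the cap (radius 11.5 mm) from there to the top; about 30 g. Loose, stands upright, round about its z axis. Origin: centre of its underside, z up.
- white_red: White bottle with a red screw cap, 50 mm in diameter, 100 mm tall; the white body (radius 25 mm) reaches up to z = 78 mm, the cap (radius 17.6 mm) from there to the top; about 140 g. Loose, stands upright, round about its z axis. Origin: centre of its underside, z up.
- white_blue: Large white bottle with a dark blue screw cap, 66 mm in diameter, 135 mm tall; the white body (radius 33 mm) reaches up to z = 113 mm, the cap (radius 19 mm) from there to the top; about 310 g. Loose, stands upright, round about its z axis. Origin: centre of its underside, z up.
- brown_small: Brown bottle with a white cap, 44 mm in diameter, 85 mm tall, to be left alone. Loose, stands upright, round about its z axis. Origin: centre of its underside, z up.
- brown_large: Brown bottle with a black cap, 56 mm in diameter, 118 mm tall, to be left alone. Loose, stands upright, round about its z axis. Origin: centre of its underside, z up.
- dish_green: Round shallow green spill dish, fixed to the bench: outer diameter 56 mm, 48 mm inside the rim (9 mm play all round its bottle), floor 4 mm thick, rim top 12 mm above the bench. Origin: centre of its underside on the bench, z up.
- dish_yellow: Round shallow yellow spill dish, fixed to the bench: outer diameter 56 mm, 48 mm inside the rim (9 mm play all round its bottle), floor 4 mm thick, rim top 12 mm above the bench. Origin: centre of its underside on the bench, z up.
- dish_red: Round shallow red spill dish, fixed to the bench: outer diameter 76 mm, 68 mm inside the rim (9 mm play all round its bottle), floor 4 mm thick, rim top 12 mm above the bench. Origin: centre of its underside on the bench, z up.
- dish_blue: Round shallow blue spill dish, fixed to the bench: outer diameter 92 mm, 84 mm inside the rim (9 mm play all round its bottle), floor 4 mm thick, rim top 12 mm above the bench. Origin: centre of its underside on the bench, z up.

How it is judged:
By the outcome, as a careful person would: the job done as asked, in the order asked, and still so for the second after the job is handed in, with the robot touching nothing.
It also fails if it takes over 112 s, if anything falls off the work surface, if the arm or the gripper's body presses on something with over 40 N, if the wrist force passes 120 N, or if a joint passes its speed limit or range.

ROBOT

A 6-joint arm with a two-finger parallel gripper is mounted at the origin on a cart in front of the work surface, level with it; the furniture and walls round the work are solid. World frame = base frame: x ahead of the robot, y to its left, z up, the work surface at z = 0. Lengths are in m, angles in rad, forces in N, time in s.
With the tool pointing down it reaches from about 0.25 to 0.775 m from the base axis. Payload 4 kg.
Tool frame: the origin (TCP) lies on the centre line of the jaws, within the pads' length; the fingertips stand 19 mm ahead of it and the grasp point (between the pads) is the TCP; z points along the fingers, y is the line along which they close (so a half turn about z gives the same grasp; the last joint's range is limited). The gripper opens to 94 mm and grips with 3 to 60 N. Pads are 16 mm wide; open, the fingers measure 119 mm over their backs; the gripper's body (75 mm by 177 mm) begins 78 mm behind the grasp point.
Start: joints at [1.089, 0.087, 1.371, -0, 1.684, -0.103], TCP at [0.203, 0.511, 0.198] pointing down, gripper open.
Joint ranges: [-3.1, 3.1], [-0.76, 2.03], [0.27, 2.55], [-1.08, 4.22], [0.17, 2.65], [-2.57, 2.57]. Speed limits (rad/s): [2.79, 2.79, 3.14, 3.14, 3.14, 3.14].

INTERFACE

Orientations are given as a 3x3 rotation matrix whose columns are the frame's x, y, z axes.
In Python, from workcell import robot gives the robot as it stands. Calls block until the motion is done:
- robot.goto(position, orientation): joint-space move of the TCP to a pose.
- robot.move_l(position, velocity=0.15, rot=None): straight line of the TCP; rot=None keeps the orientation; velocity is the mean speed in m/s.
- robot.movej(angles): joint-space move.
- robot.release() and robot.gripper_close(grasp_force=None): open the fingers fully, or close them until they stop; grasp_force is the grip in N (None keeps the last).
- robot.pause(seconds).
- robot.inverse_kinematics(position, orientation): joint angles nearest the present ones, or None.
- robot.read_state(): the state.
- robot.grab_frame(name): name is "side" or "top"; returns a dict with "frame" (480x640x3 uint8, blue, green, red), "z_map" (480x640 float32, m along the optical axis (not along the pixel's ray), 0 where there is no reading), "vertical_fov" (degrees; the focal length in pixels is half the picture's height over the tangent of half this angle, whatever the lens; pixels are square), "cx", "cy" (the principal point, pixels), "world_from_camera" (4x4, takes a point from camera to world coordinates). Camera axes: x right, y down, z forward; pixel columns grow to the right and rows downward; lengths in m; the calibration is good to about 2 mm. A picture is of the moment at which its call begins.
A pose or a line that the arm cannot do raises robot.IKError and nothing moves.
- robot.job_done(): hands the job in; it is judged then, once.
The state is a dict: "t": time; "qpos": joint angles; "qvel": joint speeds; "joint_efforts": joint torques, N m; "position": TCP position; "orientation": TCP orientation; "wrist_force": force on the tool from outside, world axes, zero at the start; "torque": the same for the moment, N m; "width": finger opening in m; "finger_force": force on a finger pad.
Only numpy, scipy, OpenCV 4.12 (cv2) and the standard library are available. Lean on these libraries where they do the work, as an engineer would, in place of code of your own. Each camera call takes 0.05 s, during which the arm holds its last target. There are 200 camera calls.

## Working session

There is one attempt and no reset: what is moved stays moved. The work goes in short steps, each a Python script; the robot and the scene stay as the last script left them, time stands still between calls to the robot, and variables do not carry over. Pictures are saved under pics/ and viewed, at most 14 in all, crops included, and the job is handed in when it is done.

```bash
ls; mkdir -p pics; python3 - <<'E'
from workcell import robot
import cv2,numpy as np
for n in("top","side"):
    f=robot.grab_frame(n); cv2.imwrite(f"pics/{n}0.png",f["frame"]); np.savez(f"{n}0.npz",**f)
    print(n,f["vertical_fov"],f["cx"],f["cy"],np.round(f["world_from_camera"],3).tolist())
s=robot.read_state(); print(s["t"],s["position"],s["orientation"],s["wrist_force"])
E
```

```text
pics
top 51.65211608846499 323.9531625937962 229.55945408960545 [[-0.026, -0.993, 0.113, 0.383], [-1.0, 0.024, -0.018, -0.02], [0.015, -0.114, -0.993, 1.148], [0.0, 0.0, 0.0, 1.0]]
side 51.27914313345224 323.32242940436856 238.2370272558315 [[0.796, -0.345, 0.497, -0.042], [-0.605, -0.461, 0.649, -0.79], [0.005, -0.817, -0.576, 0.694], [0.0, 0.0, 0.0, 1.0]]
0.1 [0.2031549  0.51053708 0.19731048] [[-9.29129447e-01  3.69753469e-01 -9.18344401e-04]
 [ 3.69754564e-01  9.29127707e-01 -1.80757396e-03]
 [ 1.84902483e-04 -2.01903223e-03 -9.99997945e-01]] [-0.67600263  0.8433773   0.837249  ]
```

View pics/top0.png

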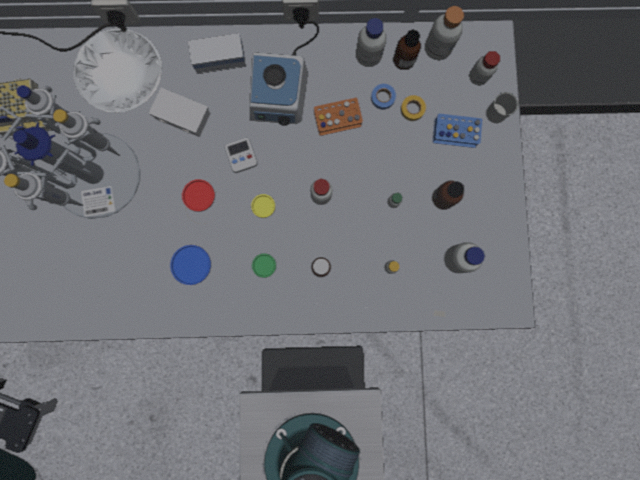

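View pics/side0.png

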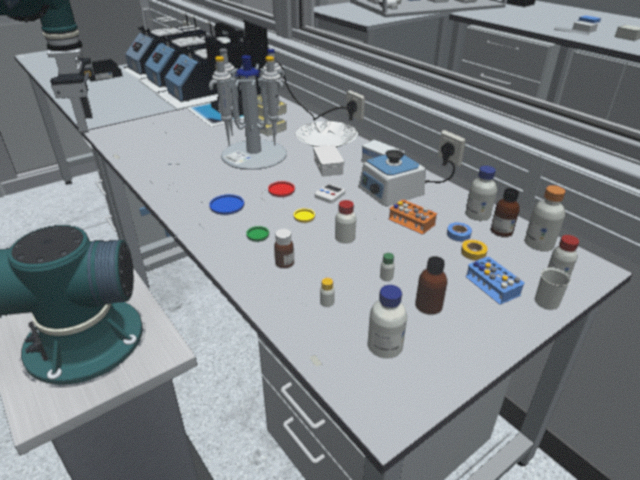

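The top view shows the dishes: red (199,196), yellow (263,206), green (264,265) and blue (190,265). The white bottles are red (320,189), green (396,199), yellow (392,267) and blue (473,257). The brown bottles are at (320,267) and (450,193).

```bash
cat > vis.py <<'E'
import numpy as np,cv2
def cloud(f):
    h=f["frame"].shape[0]; F=h/2/np.tan(np.radians(float(f["vertical_fov"]))/2)
    v,u=np.mgrid[:480,:640]; z=f["z_map"]
    P=np.stack([(u-f["cx"])/F*z,(v-f["cy"])/F*z,z],-1)
    T=f["world_from_camera"]; return P@T[:3,:3].T+T[:3,3], z>0
def circ(W,m):
    p=W[m]; c,r=cv2.minEnclosingCircle(p[:,:2].astype(np.float32))
    return np.round([*((p[:,:2].min(0)+p[:,:2].max(0))/2),r,np.median(p[:,2]),len(p)],4)
def hue(f):
    h=cv2.cvtColor(f["frame"],cv2.COLOR_BGR2HSV); return h
E
python3 - <<'E'
import numpy as np
from vis import *
f=dict(np.load("top0.npz")); W,ok=cloud(f); H=hue(f)
v,u=np.mgrid[:480,:640]
dish=dict(red=(199,196),yellow=(263,206),green=(264,265),blue=(190,265))
for k,(a,b) in dish.items():
    m=ok&(np.hypot(u-a,v-b)<28)&(H[...,1]>100); print("dish",k,circ(W,m))
bot=dict(green=(396,199,.062),yellow=(392,267,.060),red=(320,189,.1),blue=(473,257,.135),bs=(320,267,.085),bl=(455,189,.118))
for k,(a,b,h) in bot.items():
    m=ok&(np.hypot(u-a,v-b)<22)&(abs(W[...,2]-h)<.006); print(k,circ(W,m))
f=dict(np.load("side0.npz")); W,ok=cloud(f); H=hue(f); v,u=np.mgrid[:480,:640]
for k,(a,b,h) in dict(green=(388,262,.062),yellow=(327,287,.06),red=(346,210,.1),blue=(390,298,.135),bs=(284,238,.085),bl=(435,266,.118)).items():
    m=ok&(np.hypot(u-a,v-b)<22)&(abs(W[...,2]-h)<.006); print("side",k,circ(W,m))
for k,(a,b) in dict(red=(282,188),yellow=(304,215),green=(258,233),blue=(227,204)).items():
    m=ok&(np.hypot(u-a,v-b)<24)&(H[...,1]>100); print("side dish",k,circ(W,m))
E
```

```text
dish red [6.001e-01 2.495e-01 3.760e-02 5.600e-03 7.990e+02]
dish yellow [5.721e-01 9.910e-02 2.740e-02 5.900e-03 4.150e+02]
dish green [4.344e-01 1.002e-01 2.590e-02 5.200e-03 4.020e+02]
dish blue [4.400e-01 2.674e-01 4.560e-02 5.300e-03 1.253e+03]
green [ 5.748e-01 -2.021e-01  1.210e-02  6.220e-02  8.700e+01]
yellow [ 4.227e-01 -1.895e-01  1.190e-02  5.990e-02  9.300e+01]
red [ 5.962e-01 -3.400e-02  1.800e-02  1.005e-01  2.070e+02]
blue [ 4.373e-01 -3.458e-01  1.950e-02  1.356e-01  2.740e+02]
bs [ 4.27e-01 -2.98e-02  1.70e-02  8.56e-02  1.93e+02]
bl [ 5.821e-01 -3.204e-01  1.700e-02  1.182e-01  1.910e+02]
side green [ 5.758e-01 -2.072e-01  1.300e-02  5.890e-02  6.600e+01]
side yellow [ 4.233e-01 -1.941e-01  1.160e-02  5.730e-02  8.000e+01]
side red [ 5.959e-01 -3.940e-02  1.870e-02  9.710e-02  1.080e+02]
side blue [ 4.381e-01 -3.508e-01  1.930e-02  1.326e-01  2.760e+02]
side bs [ 4.27e-01 -3.42e-02  1.69e-02  8.24e-02  1.17e+02]
side bl [ 5.823e-01 -3.244e-01  1.700e-02  1.156e-01  1.530e+02]
side dish red [6.002e-01 2.469e-01 3.970e-02 2.400e-03 2.950e+02]
side dish yellow [5.739e-01 9.700e-02 2.950e-02 3.500e-03 2.230e+02]
side dish green [4.355e-01 4.500e-02 8.150e-02 2.900e-03 2.200e+02]
side dish blue [4.409e-01 2.619e-01 4.890e-02 2.200e-03 5.120e+02]
```

```bash
cat > job.py <<'E'
import numpy as np
from workcell import robot
B=dict(green=((.5753,-.2046),.034,.030,10),yellow=((.423,-.1918),.034,.030,10),
       red=((.596,-.0367),.045,.050,18),blue=((.4377,-.3483),.075,.066,30))
D=dict(red=(.600,.2482),yellow=(.573,.098),green=(.435,.098),blue=(.4405,.2647))
R1=np.array([[0,1,0],[1,0,0],[0,0,-1.]]); R2=np.array([[0,-1,0],[-1,0,0],[0,0,-1.]])
ZT=.2
def orient(*pts):
    """the half turn whose joints stay best inside the wrist range at all points"""
    def cost(R):
        q=[robot.inverse_kinematics(np.array(p),R) for p in pts]
        return 99 if any(x is None for x in q) else max(abs(x[5]) for x in q)
    return min((R1,R2),key=cost)
def pick(k):
    (x,y),h,w,F=B[k]; zt=ZT if k!="blue" else .24
    R=orient((x,y,zt),(*D[k],zt))
    robot.goto(np.array([x,y,zt]),R); robot.move_l(np.array([x,y,h]),.12)
    robot.gripper_close(F); s=robot.read_state()
    print(k,"width",s["width"],"force",s["finger_force"],"pos",s["position"],"t",s["t"])
    return abs(s["width"]-w)<.004
def place(k):
    (x,y),h,w,F=B[k]; X,Y=D[k]; zt=ZT if k!="blue" else .24
    robot.move_l(np.array([x,y,zt]),.15)
    s=robot.read_state(); print("lifted",s["width"],s["wrist_force"])
    R=s["orientation"]
    R=min((R1,R2),key=lambda r:np.linalg.norm(r-R))
    robot.goto(np.array([X,Y,zt]),R)
    robot.move_l(np.array([X,Y,h+.012]),.12)
    robot.pause(.2); f0=robot.read_state()["wrist_force"][2]
    for z in np.arange(.008,.0024,-.001):
        robot.move_l(np.array([X,Y,h+z]),.02)
        s=robot.read_state(); df=s["wrist_force"][2]-f0
        if df>1.5: break
    print("contact",z,df,s["position"]-[X,Y,h])
    robot.release(); robot.pause(.2); robot.move_l(np.array([X,Y,zt]),.12)
    print("t",robot.read_state()["t"])
E
python3 - <<'E'
from job import *
if pick("green"): place("green")
import cv2
a=[robot.grab_frame(n)["frame"] for n in("top","side")]
cv2.imwrite("pics/1.png",cv2.hconcat([a[0][130:330,150:500],a[1][130:330,180:530]]))
E
```

```text
green width 0.02940191656348111 force 9.997209459543228 pos [ 0.5753176  -0.20459509  0.03396029] t 5.4833
lifted 0.029448393905430217 [0.98557841 0.38401934 0.07104591]
contact 0.003 3.2874878331834614 [3.51084472e-04 4.88261563e-05 3.65897831e-03]
t 14.025
```

View pics/1.png

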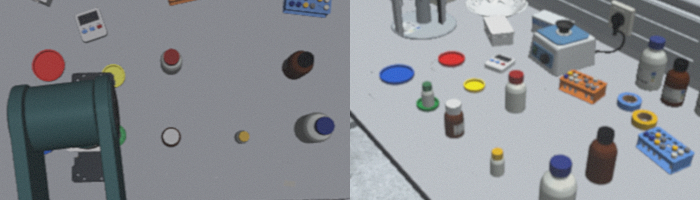

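Green stands upright in its dish (side view, crop pixel 428,95). The others are untouched.

```bash
python3 - <<'E'
from job import *
for k in("yellow","red"):
    if not pick(k): break
    place(k)
import cv2
a=[robot.grab_frame(n)["frame"] for n in("top","side")]
cv2.imwrite("pics/2.png",cv2.hconcat([a[0][130:330,150:500],a[1][130:330,180:530]]))
E
```

```text
yellow width 0.02920813618029719 force 9.999405294656754 pos [ 0.42299049 -0.19177199  0.03395888] t 17.7917
lifted 0.029294402141210547 [-0.47108638 -1.09429476 -0.49019025]
contact 0.003 3.906387215882841 [3.16477139e-04 4.56157205e-05 3.85938585e-03]
t 26.325
red width 0.04975105912481601 force 17.994031012058258 pos [ 0.59623866 -0.03671693  0.04508191] t 29.125
lifted 0.04978838092197345 [-0.0315719   0.2391056  -1.77153104]
contact 0.003 6.40874056212385 [1.72807339e-04 8.22559942e-05 4.03401100e-03]
t 37.0
```

View pics/2.png

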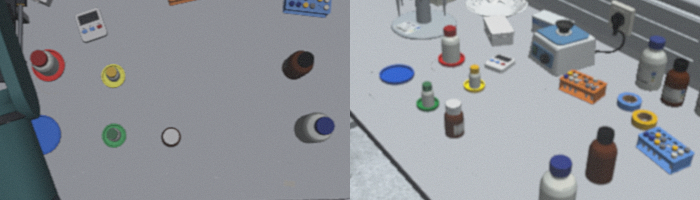

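Yellow, green and red stand in their dishes (crop pixels 474,78; 428,95; 451,45). Now the blue one.

```bash
python3 - <<'E'
from job import *
if pick("blue"): place("blue")
robot.goto(np.array([.4,-.05,.3]),R1 if robot.read_state()["orientation"][0,1]>0 else R2)
import cv2
from vis import *
f=robot.grab_frame("side"); g=robot.grab_frame("top")
cv2.imwrite("pics/3.png",cv2.hconcat([g["frame"][130:330,150:500],f["frame"][130:330,180:530]]))
W,ok=cloud(g); 
for k,h in dict(green=.066,yellow=.064,red=.104,blue=.139).items():
    X,Y=D[k]; m=ok&(np.hypot(W[...,0]-X,W[...,1]-Y)<.035)&(abs(W[...,2]-h)<.006)
    if m.any(): c=circ(W,m); print(k,c,"offset",c[:2]-[X,Y+.0015])
E
```

```text
blue width 0.06586449222625568 force 29.99269813299179 pos [ 0.43794593 -0.34838963  0.07518622] t 41.3917
lifted 0.06566547762705048 [-0.18156792 -0.174321   -2.87376348]
contact 0.003 7.397998609562898 [0.00026521 0.00019915 0.00414849]
t 50.3917
green [4.353e-01 9.960e-02 1.200e-02 6.680e-02 9.000e+01] offset [3.e-04 1.e-04]
yellow [5.726e-01 9.840e-02 1.190e-02 6.430e-02 8.800e+01] offset [-0.0004 -0.0011]
red [5.990e-01 2.501e-01 1.810e-02 1.043e-01 2.180e+02] offset [-0.001   0.0004]
blue [4.414e-01 2.655e-01 1.960e-02 1.397e-01 2.830e+02] offset [ 0.0009 -0.0007]
```

View pics/3.png

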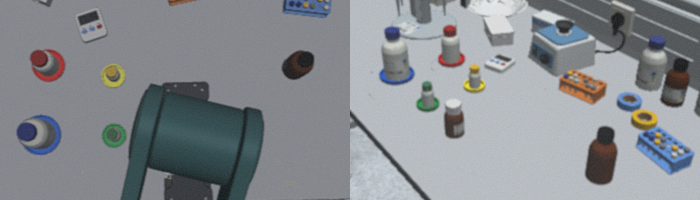

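All four bottles stand centred in their dishes with tops at the right heights, and both brown bottles are where they were.

```bash
python3 -c "
from workcell import robot
print(robot.job_done())"
```

```text
the job is handed in; nothing more can be done
None
```

All four white bottles now stand upright, each in the dish matching its cap; both brown bottles were left where they stood, and the job was handed in at about 52 s, with no verdict returned.

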